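# Undo the two-stage catch of the equipment case

### The arm

A 6-joint arm with a two-finger parallel gripper is mounted at the origin on the work surface. World frame = base frame: x ahead of the robot, y to its left, z up, the work surface at z = 0. Lengths are in mm, angles in rad, forces in N, time in s.
With the tool pointing down it reaches from about 300 to 875 mm from the base axis. Payload 4.2 kg.
Tool frame: the origin (TCP) lies on the centre line of the jaws, within the pads' length; the fingertips stand arm.tip_reach ahead of it and the grasp point (between the pads) lies 11 mm behind it (arm.tip_reach is the distance from the TCP to the fingertips, in mm); z points along the fingers, y is the direction in which the jaws open and shut (so a half turn about z gives the same grasp; the last joint's range is limited). The gripper opens to 85 mm and grips with 20 to 120 N. Pads are 22 mm wide; open, the fingers measure 114 mm over their backs; the gripper's body (76 mm by 85 mm) begins 54 mm behind the grasp point. The pads swing forward as they close: fully open they stand 13 mm farther back than shut.
Start: joints at [1.222, 0.32, 1.565, -0, 1.257, -0.02], TCP at [185.674, 544.211, 239.338] pointing down, gripper open.
Joint ranges: [-3.11, 3.11], [-0.84, 2.01], [0.21, 2.61], [-1.34, 4.49], [0.05, 2.63], [-2.56, 2.56]. Speed limits (rad/s): [2.57, 2.57, 3.14, 3.14, 3.14, 3.14].

### API

Orientations are given as a 3x3 rotation matrix whose columns are the frame's x, y, z axes.
In Python, from plant import arm gives the robot as it stands.
- The arm moves only by the tool send_rows, never from a script. Its arguments are lists of equal length, an entry for each row: "offset": the shift along the tool's x, y, z normalised to -1 to 1, where 1 is 0.12 m, a list of three; "dr": the turn, a rotation vector about the tool's x, y, z normalised to -1 to 1, where 1 is 360 degrees, a list of three; "claw": the opening, from -1 (shut) to 1 (fully open). A call has 1 to 10 rows; each row is the pose to reach, as a shift and turn from the pose measured when the call began, along the tool's axes at that moment, turning the shorter way round; what a row does not reach only later rows make up. A row lasts 1/12 s, in which the tool goes at most 41.7 mm and 7.16 degrees, less where a joint would pass 70% of its speed; a pose out of reach is approached as far as the arm can. A call with a number of a shift or a turn outside -1 to 1 is refused whole. A call with a gripper value outside its range is refused whole. The fingers move at their own pace and stop on an object; "force" is the grip in N (left out, the last holds). Time passes only in rows, so rows that repeat a pose let the fingers close. It gives the time, the measured TCP pose, the force and the opening at its end, in the units of the state.
- arm.get_obs(): the state, without advancing time (a new reading comes with each control period).
- arm.get_image(name): name is "scene" or "top"; returns the picture (480x640x3 uint8, blue, green, red); there is no depth.
- arm.camera_params(name): a dict with "camera_matrix" (3x3 intrinsics, pixels), "dist" ([k1, k2, p1, p2, k3] as OpenCV has them; the pictures are not rectified), "origin" and "rotation" of the camera in the world. Camera axes: x right, y down, z forward; pixel columns grow to the right and rows downward; lengths in mm; the calibration is good to about 2 mm. A picture is of the moment at which its call begins. camera_params takes no time and is no camera call.
- arm.job_done(): hands the job in, once; it reports no verdict.
The state is a dict: "time_s": time; "joint_pos": joint angles; "qd": joint speeds; "tau": joint torques, N m; "position": TCP position; "ee_rot": TCP orientation; "wrist_force": force on the tool from outside, world axes, zero at the start; "wrist_torque": the same for the moment, N m; "gripper_width": finger opening in mm.
Only numpy, scipy, OpenCV 4.12 (cv2) and the standard library are available. Lean on these libraries where they do the work, as an engineer would, in place of code of your own. Each camera call takes 0.05 s, during which the arm holds its last target.

### The job

Undo the catch on the lid of the equipment case: first slide its safety tab sideways, away from the lever, until it sits fully home against its stop, then raise the latch lever until it stands up, and let go of it. Feel your way gently: the catch is not exactly where it should be, and neither the tab at its stop nor a lever that is still blocked may be forced (no more than about 20 newtons); and leave the other things where they stand.

Things in the scene. Friction and masses are not known exactly. Their poses are not given: they have to be found in the camera images.
- case: Hard equipment case, black lower shell, grey lid, 220 (x) x 300 (y) x 90 mm high, fixed to the desk, lying with its lid up. Origin at the centre of its underside, z up; its -x side, with the carrying handle, faces the robot (yaw varies). The bare lid is flat, 90 mm above the origin.
- catch_mark (a point): Centre of the lid's top, 90 mm above the case's origin; axes as the case. The steel catch screwed on here sits up to 20 mm off this mark to either side along the case's y (differs every time, unmeasured: find it by touch or sight); in x, z and yaw it is exact. Catch sizes below: mm from the catch's own centre along the case's x, y, z, with z = 0 on the lid.
- tab_mark (a point): On the lid at x 12, y 70, z 0 from catch_mark: where the lever-side (-y) face of the tab's thumb plate would be at tab value 0 if the catch sat true (up to 20 mm off in y). Thumb plate: steel, upright, 34 (x) x 8 (y), z 16 to 50. Push that face to +y; the space between it and the lever is free above z 26. A fixed stop block (y 96 to 106, z to 33) stands beyond it.
- safety_tab (a joint): Safety tab, a steel slide moving to the case's +y, in m: 0 locked (starts 0 to 0.004), 0.018 fully home at its hard stop, thumb plate face then at y 88. 3 N friction, no spring, stays where left. Its flat tongue (x 0 to 24, z 15.5 to 25.5) reaches from the thumb plate over the lever's ears and blocks the lever until the tab has moved 16 mm.
- grip_mark (a point): On the lid at x -33, y 0, z 0 from catch_mark: below the middle of the lever's grip if the catch sat true (up to 20 mm off in y). The grip is an upright steel block at the lever's free end, 24 (x) x 12 (y), z 14 to 44, over the lever's bar (12 wide, z 6 to 14, x -45 to 45). Pinch it across y, or hook it.
- hinge_mark (a point): On the lever's hinge axis, which runs along the case's y at x 45, z 12 (12 mm above the lid); y as catch_mark.
- latch_lever (a joint): Main latch lever, steel, in rad: 0 lying flat, shut; 1.6 its end stop, standing up. Raising swings the grip up and away from the robot (to +x). Stiff hinge (about 2 N at the grip), stays where left. Ears at x 0 to 24, y -14 to 14 lie under the tab's tongue; while blocked it gives less than 0.1 rad.
- bell: Bystander: desk call bell, 84 mm across, 50 high, standing near the case's -y side; origin at the centre of its underside.
- keyer: Bystander: paddle key on a heavy 80 x 70 mm base, 45 high, standing near the case's +y side; origin at the centre of its underside.
- adapter: Bystander: small brass coaxial adapter, 19 mm across, 32 high, standing upright on the lid near its far (+x), -y corner; origin at the centre of its underside.
- cup: Bystander: empty red plastic cup, 90 mm across, 115 high, on the desk to the robot's right; origin at the centre of its underside.
- drink: Bystander: orange drink bottle, 60 mm across, 170 high, on the desk to the robot's right; origin at the centre of its underside.
- dish: Bystander: white plastic bowl, 100 mm across, 35 high, on the desk to the robot's left; origin at the centre of its underside.
- glasses_case: Bystander: grey spectacle case, 160 x 60 x 40 mm, on the desk to the robot's left; origin at the centre of its underside.

How it is judged (in metres and radians):
On the way, in this order (a step that is already met when the one before it is completed fails the run):
1. The safety tab is slid home while the lever is still down (value of joint safety_tab above 0.0158 m and value of joint latch_lever below 0.15 rad), for 0.2 s.
2. The latch lever is raised to standing (value of joint latch_lever above 1.1 rad), for 0.2 s.
At the end, for the whole second after the job is handed in: The safety tab is within 2.5 mm of its end stop, the latch lever stands at 1.1 rad or more and is at rest, let go (value of joint safety_tab above 0.0155 m and value of joint latch_lever above 1.1 rad and velocity of joint latch_lever between -0.05 and 0.05 rad/s); the robot touches nothing.
It fails at once if The safety tab is driven against its stop with more than 25 N (contact force between safety_tab_c1 and catch_c0 above 25 N).
It fails at once if The lever is wrenched up against the locked tab: over 55 N between its ears and the tab's tongue (about 23 N pulled at the grip) (contact force between latch_lever_c0 and safety_tab_c0 above 55 N).
It fails at once if One of the seven bystanders is shifted by more than 20 mm or tipped over (distance of any of bell, keyer, adapter, cup, drink, dish, glasses_case from where it was at the start of the episode above 0.02 m or angle between any of bell, keyer, adapter, cup, drink, dish, glasses_case's own z axis and vertical above 0.4 rad).
It also fails if it takes over 54 s, if anything falls off the work surface, if the arm or the gripper's body presses on something with over 40 N, if the wrist force passes 120 N, or if a joint passes its speed limit or range.

## Working session

There is one attempt and no reset: what is moved stays moved. The work goes in short steps, Python scripts to look and compute and a tool call to move; the robot and the scene stay as the last step left them, time stands still between calls to the robot, and variables do not carry over. Pictures are saved under pics/ and viewed, and the job is handed in when it is done.

Besides the shell and the picture viewer there is one more tool, called after "Emit:" by a JSON object that holds its "api" and its "payload", one argument or row to a line. send_rows: Moves the arm, as the interface text tells. Scaled input: -1 to 1 covers 0.12 m each way for a shift and 360 degrees each way for a turn. Its arguments: {"type":"object","properties":{"offset":{"type":"array","items":{"type":"array","items":{"type":"number","minimum":-1,"maximum":1}}},"dr":{"type":"array","items":{"type":"array","items":{"type":"number","minimum":-1,"maximum":1}}},"claw":{"type":"array","items":{"type":"number"}},"force":{"type":"number"}},"required":["offset","dr","claw"]}

```bash
mkdir -p pics; python3 - <<'E'
from plant import arm
import cv2
for n in("scene","top"):
    cv2.imwrite(f"pics/{n}0.png",arm.get_image(n)); print(n,arm.camera_params(n))
print(arm.get_obs(),arm.tip_reach)
E
```

```text
scene {'camera_matrix': array([[620.26057241,   0.        , 324.84956046],
       [  0.        , 620.26057241, 233.70855594],
       [  0.        ,   0.        ,   1.        ]]), 'dist': array([0.00154683, 0.        , 0.        , 0.        , 0.        ]), 'origin': array([1037.41391697,  771.12158838, 1058.66176386]), 'rotation': array([[-0.85512692,  0.3752933 , -0.35764911],
       [ 0.51828831,  0.63435876, -0.57355574],
       [ 0.01162622, -0.67582831, -0.73696739]])}
top {'camera_matrix': array([[536.58982914,   0.        , 332.0239196 ],
       [  0.        , 536.58982914, 242.05913032],
       [  0.        ,   0.        ,   1.        ]]), 'dist': array([0.04707619, 0.        , 0.        , 0.        , 0.        ]), 'origin': array([ 484.31753127,   14.42393619, 1395.16410382]), 'rotation': array([[ 0.02858046, -0.99873921,  0.04126911],
       [-0.99954196, -0.02896569, -0.00876703],
       [ 0.00995136, -0.04099964, -0.9991096 ]])}
{'time_s': 0.1, 'joint_pos': array([ 1.22200671e+00,  3.20179836e-01,  1.56553898e+00, -1.29578909e-05,
        1.25740679e+00, -1.99907191e-02]), 'qd': array([-0.00138515, -0.00225258, -0.00480433,  0.00041445, -0.00194394,
        0.00036196]), 'tau': array([ 2.40046946e-03, -4.16405797e+01, -2.34703982e+01,  1.65201646e-05,
        4.96077919e-03, -2.54414158e-05]), 'position': array([185.52805688, 543.81068937, 238.60098692]), 'ee_rot': array([[-9.46432159e-01,  3.22902318e-01, -5.12317386e-04],
       [ 3.22902724e-01,  9.46431056e-01, -1.44485960e-03],
       [ 1.83245723e-05, -1.53289026e-03, -9.99998825e-01]]), 'wrist_force': array([-0.71255218,  0.37052193,  0.17819133]), 'wrist_torque': array([-0.02531853,  0.0327875 ,  0.02789317]), 'gripper_width': 85.29007473161539} 8.0
```

View pics/scene0.png

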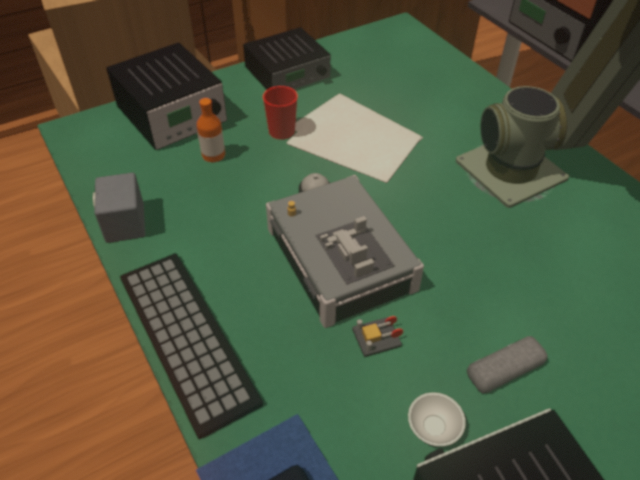

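View pics/top0.png

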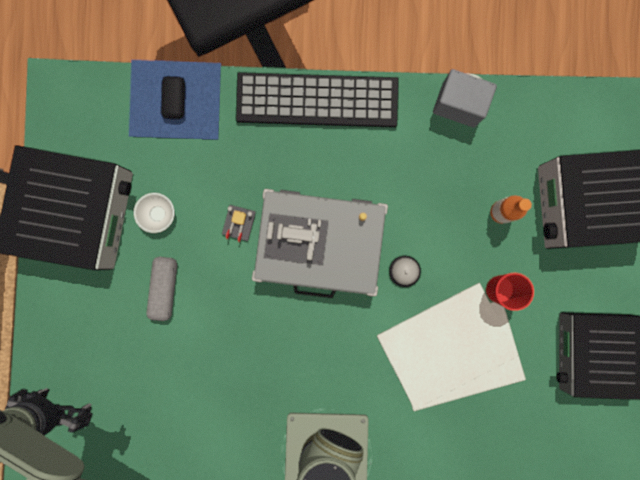

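```bash
python3 - <<'E'
import cv2
a=cv2.imread("pics/top0.png")[130:320,210:420];cv2.imwrite("pics/topc.png",cv2.resize(a,None,fx=3.8,fy=3.1,interpolation=cv2.INTER_CUBIC)[:600])
a=cv2.imread("pics/scene0.png")[200:400,260:500];cv2.imwrite("pics/scenec.png",cv2.resize(a,None,fx=3,fy=3,interpolation=cv2.INTER_CUBIC))
E
```

```text
(no output)
```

View pics/topc.png

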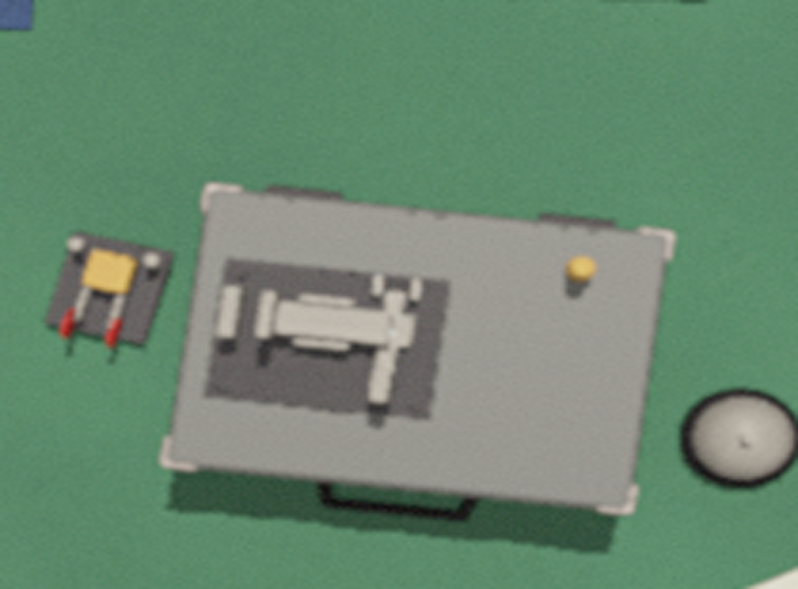

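View pics/scenec.png

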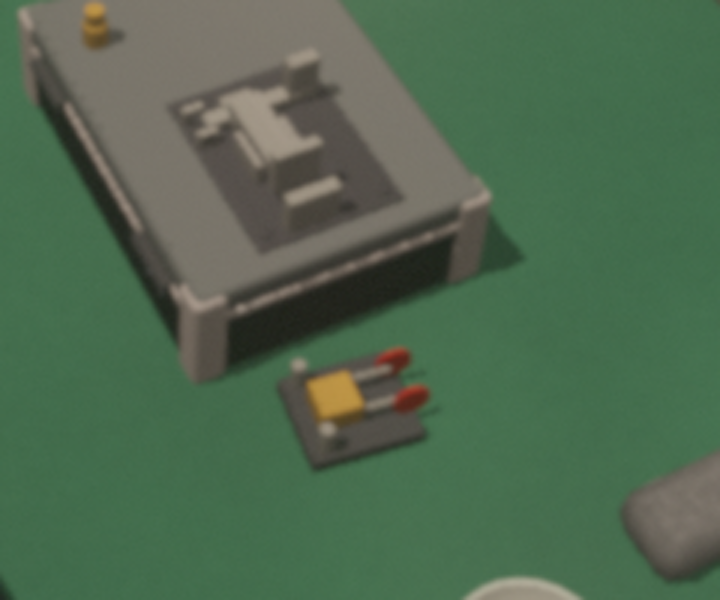

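```bash
cat > h.py <<'E'
from plant import arm
import numpy as np, cv2
def ray(n,uv,z):
    c=arm.camera_params(n)
    p=cv2.undistortPoints(np.array([[uv]],float),c["camera_matrix"],c["dist"])[0,0]
    d=c["rotation"]@np.array([p[0],p[1],1]); o=c["origin"]
    return o+d*(z-o[2])/d[2]
def proj(n,P):
    c=arm.camera_params(n);R=c["rotation"].T
    return cv2.projectPoints(np.array(P,float).reshape(-1,3),cv2.Rodrigues(R)[0],-R@c["origin"],c["camera_matrix"],c["dist"])[0][:,0]
tc=lambda u,v:((u+.5)/3.8+210-.5,(v+.5)/3.1+130-.5)
sc=lambda u,v:((u+.5)/3+260-.5,(v+.5)/3+200-.5)
E
python3 - <<'E'
from h import *
np.set_printoptions(precision=1,suppress=True)
C=[ray("top",tc(*p),90)[:2] for p in [(205,187),(672,232),(632,512),(165,465)]]
C=np.array(C);print(C)
m=C.mean(0)
ey=(C[0]-C[1]+C[3]-C[2]);print(np.linalg.norm(ey)/2);ey/=np.linalg.norm(ey)
ex=(C[0]-C[3]+C[1]-C[2]);print(np.linalg.norm(ex)/2);ex/=np.linalg.norm(ex)
print("centre",m,"yaw",np.degrees([np.arctan2(-ey[0],ey[1]),np.arctan2(ex[1],ex[0])]))
yaw=(np.arctan2(-ey[0],ey[1])*3+np.arctan2(ex[1],ex[0])*2)/5
R=np.array([[np.cos(yaw),-np.sin(yaw)],[np.sin(yaw),np.cos(yaw)]])
def loc(n,uv,z): return R.T@(ray(n,uv,z)[:2]-m)
for nm,n,uv,z in [("plate corner",'top',tc(222,260),90),("plate",'top',tc(450,281),90),("plate",'top',tc(430,418),90),("plate",'top',tc(205,397),90),
 ("grip near end",'top',tc(378,404),134),("tab c",'top',tc(266,314),140),("stop c",'top',tc(230,312),123),("adapter",'top',tc(581,267),122),
 ("tab right edge scene",'scene',sc(298,158),140)]:
    print(nm,loc(n,uv,z))
E
```

```text
[[ 660.4  173.4]
 [ 633.9 -127.3]
 [ 413.3 -107.2]
 [ 441.6  191.5]]
300.95029638754306
220.4975221459394
centre [537.3  32.6] yaw [-5.2 -5. ]
plate corner [ 54.2 133.4]
plate [ 55.1 -13.6]
plate [-53.3 -13.6]
plate [-53.8 131. ]
grip near end [-46.5  19.3]
tab c [12.8 95.6]
stop c [ 12.5 119.7]
adapter [ 73. -94.]
tab right edge scene [ 13.4 101.5]
```

```bash
cat >> h.py <<'E'
from scipy.spatial.transform import Rotation as Ro
m=np.array([537.3,32.6]);yaw=np.radians(-5.1);OFF=18.7
Rc=Ro.from_euler('z',yaw).as_matrix()
def w(x,y,z): # catch frame -> world
    return Rc@np.array([x,y+OFF,0])+np.array([m[0],m[1],90+z])
def inv(P): 
    q=Rc.T@(np.array(P)-np.array([m[0],m[1],90])); q[1]-=OFF; return q
def toolR(psi,tilt=0): # psi: angle of tool y relative to case x, deg; tilt about case y
    y=np.array([np.cos(np.radians(psi)),np.sin(np.radians(psi)),0]); z=np.array([0,0,-1.]); x=np.cross(y,z)
    return Rc@Ro.from_euler('y',tilt,degrees=True).as_matrix()@np.c_[x,y,z]
def go(P,psi,tilt=0):
    o=arm.get_obs();R=o["ee_rot"]
    d=R.T@(P-o["position"])/120
    r=Ro.from_matrix(R.T@toolR(psi,tilt)).as_rotvec()/(2*np.pi)
    print("off",d.round(4),"dr",r.round(4))
def st():
    o=arm.get_obs();print("t",o["time_s"],"catch xyz",inv(o["position"]).round(1),"F case",(Rc.T@o["wrist_force"]).round(1),"T",o["wrist_torque"].round(2),"w",o["gripper_width"].round(1),"q",o["joint_pos"].round(2),"axes in case\n",(Rc.T@o["ee_rot"]).round(3))
E
python3 - <<'E'
from h import *
st();go(w(12,45,85),0);go(w(-33,0,24),90)
E
```

```text
Traceback (most recent call last):
  File "h.py", line 29, in st
    o=arm.get_obs();print("t",o["time_s"],"catch xyz",inv(o["position"]).round(1),"F case",(Rc.T@o["wrist_force"]).round(1),"T",o["wrist_torque"].round(2),"w",o["gripper_width"].round(1),"q",o["joint_pos"].round(2),"axes in case\n",(Rc.T@o["ee_rot"]).round(3))
                                                                                                                                                               ^^^^^^^^^^^^^^^^^^^^^^^^
AttributeError: 'float' object has no attribute 'round'
```

```bash
sed -i 's/o\["gripper_width"\].round(1)/round(o["gripper_width"],1)/' h.py
python3 - <<'E'
from h import *
st();go(w(12,45,85),0);go(w(-33,0,24),90)
E
```

```text
t 0.1 catch xyz [-395.8  459.2  148.6] F case [-0.7  0.3  0.2] T [-0.03  0.03  0.03] w 85.3 q [ 1.22  0.32  1.57 -0.    1.26 -0.02] axes in case
 [[-0.971  0.237 -0.   ]
 [ 0.237  0.971 -0.001]
 [ 0.    -0.002 -1.   ]]
off [-4.1211 -2.5451  0.5338] dr [-2.000e-04  2.000e-04  2.118e-01]
off [-3.8459 -2.9977  1.0429] dr [-0.0002 -0.     -0.0382]
```

Emit:
{"api": "send_rows", "payload": {
  "offset": [
    [-1,-0.62,0],
    [-1,-0.62,0],
    [-1,-0.62,0],
    [-1,-0.62,0]
  ],
  "dr": [
    [0,0,0],
    [0,0,0],
    [0,0,0],
    [0,0,0]
  ],
  "claw": [-1,-1,-1,-1],
  "force": 20
}}

```text
time_s: 0.43
position: [276.8, 430.9, 238.2]
ee_rot: [[-0.946, 0.325, -0.0], [0.325, 0.946, -0.005], [-0.001, -0.005, -1.0]]
wrist_force: [-1.3, -0.3, 0.1]
gripper_width: 38.7
```

Emit:
{"api": "send_rows", "payload": {
  "offset": [
    [-1,-0.62,0],
    [-1,-0.62,0],
    [-1,-0.62,0],
    [-1,-0.62,0]
  ],
  "dr": [
    [0,0,0],
    [0,0,0],
    [0,0,0],
    [0,0,0]
  ],
  "claw": [-1,-1,-1,-1]
}}

```text
time_s: 0.77
position: [367.8, 318.2, 238.4]
ee_rot: [[-0.945, 0.327, 0.0], [0.327, 0.945, -0.007], [-0.002, -0.006, -1.0]]
wrist_force: [0.0, 1.4, -0.4]
gripper_width: 0.3
```

Emit:
{"api": "send_rows", "payload": {
  "offset": [
    [-1,-0.62,0],
    [-1,-0.62,0],
    [-1,-0.62,0],
    [-1,-0.62,0]
  ],
  "dr": [
    [0,0,0],
    [0,0,0],
    [0,0,0],
    [0,0,0]
  ],
  "claw": [-1,-1,-1,-1]
}}

```text
time_s: 1.1
position: [458.9, 205.3, 238.9]
ee_rot: [[-0.944, 0.329, 0.001], [0.329, 0.944, -0.008], [-0.004, -0.008, -1.0]]
wrist_force: [0.2, 0.5, 0.9]
gripper_width: 0.2
```

```bash
python3 - <<'E'
from h import *
st();go(w(12,45,85),0)
E
```

```text
t 1.1 catch xyz [-93.4 146.4 148.9] F case [0.1 0.5 0.9] T [ 0.06 -0.04  0.07] w 0.2 q [ 0.4   0.21  1.72 -0.01  1.21 -0.83] axes in case
 [[-0.97   0.244  0.002]
 [ 0.244  0.97  -0.008]
 [-0.004 -0.008 -1.   ]]
off [-1.0561 -0.6009  0.5408] dr [-0.0006  0.0013  0.2108]
```

Emit:
{"api": "send_rows", "payload": {
  "offset": [
    [-1,-0.6,0],
    [-1,-0.6,0],
    [-1,-0.6,0],
    [-1,-0.6,0],
    [-1,-0.6,0],
    [-1,-0.6,0],
    [-1,-0.6,0],
    [-1,-0.6,0],
    [-1,-0.6,0],
    [-1,-0.6,0]
  ],
  "dr": [
    [0,0,0.21],
    [0,0,0.21],
    [0,0,0.21],
    [0,0,0.21],
    [0,0,0.21],
    [0,0,0.21],
    [0,0,0.21],
    [0,0,0.21],
    [0,0,0.21],
    [0,0,0.21]
  ],
  "claw": [-1,-1,-1,-1,-1,-1,-1,-1,-1,-1]
}}

```text
time_s: 1.93
position: [548.3, 97.7, 239.4]
ee_rot: [[0.018, 1.0, -0.0], [1.0, -0.018, -0.008], [-0.008, -0.0, -1.0]]
wrist_force: [0.2, -0.2, 1.1]
gripper_width: 0.2
```

```bash
python3 - <<'E'
from h import *
st();go(w(12,45,60),0)
E
```

```text
t 1.9333 catch xyz [  5.2  47.1 149.4] F case [ 0.2 -0.2  1.1] T [-0.02 -0.04  0.02] w 0.2 q [ 0.16  0.29  1.6  -0.01  1.25  0.18] axes in case
 [[-0.071  0.998  0.001]
 [ 0.997  0.071 -0.008]
 [-0.008 -0.    -1.   ]]
off [-0.0154  0.0557  0.7449] dr [0.     0.0013 0.0112]
```

Emit:
{"api": "send_rows", "payload": {
  "offset": [
    [-0.015,0.055,0.3],
    [-0.015,0.055,0.6],
    [-0.015,0.055,0.745],
    [-0.015,0.055,0.745],
    [-0.015,0.055,0.745]
  ],
  "dr": [
    [0,0.001,0.011],
    [0,0.001,0.011],
    [0,0.001,0.011],
    [0,0.001,0.011],
    [0,0.001,0.011]
  ],
  "claw": [-1,-1,-1,-1,-1]
}}

```text
time_s: 2.35
position: [554.4, 94.9, 149.2]
ee_rot: [[0.087, 0.996, -0.002], [0.996, -0.087, -0.002], [-0.003, -0.002, -1.0]]
wrist_force: [-0.1, 0.8, 1.6]
gripper_width: -0.1
```

```bash
python3 - <<'E'
from h import *
st();go(w(12,45,39),0)
cv2.imwrite("pics/s1.png",cv2.resize(arm.get_image("scene")[150:350,260:500],None,fx=3,fy=3,interpolation=cv2.INTER_CUBIC))
E
```

```text
t 2.35 catch xyz [11.5 44.9 59.2] F case [-0.2  0.8  1.6] T [-0.02  0.01  0.  ] w -0.1 q [ 0.15  0.37  1.73 -0.    1.05  0.24] axes in case
 [[-0.001  1.    -0.002]
 [ 1.     0.001 -0.003]
 [-0.003 -0.002 -1.   ]]
off [0.0012 0.0047 0.1685] dr [-0.0003  0.0004  0.0002]
```

View pics/s1.png

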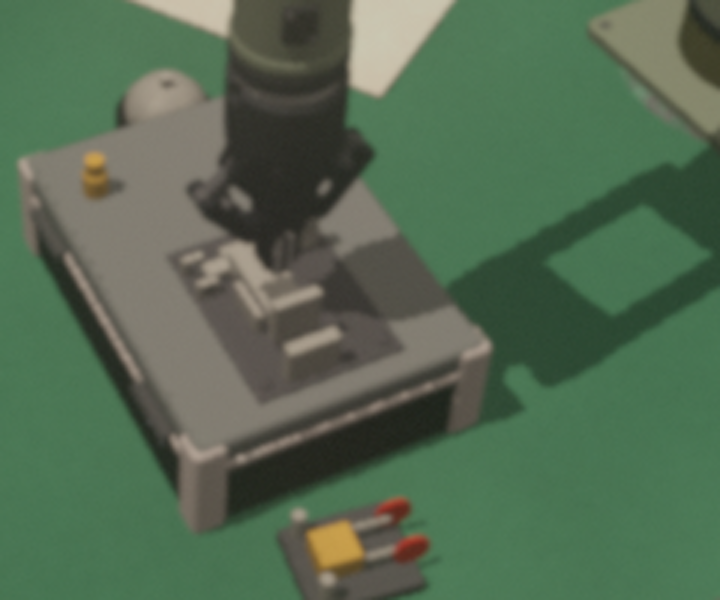

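Emit:
{"api": "send_rows", "payload": {
  "offset": [
    [0,0,0.04],
    [0,0,0.08],
    [0,0,0.12],
    [0,0,0.15],
    [0,0,0.165],
    [0,0,0.165]
  ],
  "dr": [
    [0,0,0],
    [0,0,0],
    [0,0,0],
    [0,0,0],
    [0,0,0],
    [0,0,0]
  ],
  "claw": [-1,-1,-1,-1,-1,-1]
}}

```text
time_s: 2.9
position: [555.1, 95.0, 130.4]
ee_rot: [[0.087, 0.996, 0.0], [0.996, -0.087, -0.002], [-0.002, 0.0, -1.0]]
wrist_force: [0.2, 0.5, 0.4]
gripper_width: -0.0
```

Emit:
{"api": "send_rows", "payload": {
  "offset": [
    [0.02,0,0],
    [0.04,0,0],
    [0.06,0,0],
    [0.08,0,0],
    [0.09,0,0]
  ],
  "dr": [
    [0,0,0],
    [0,0,0],
    [0,0,0],
    [0,0,0],
    [0,0,0]
  ],
  "claw": [-1,-1,-1,-1,-1]
}}

```text
time_s: 3.32
position: [556.3, 106.3, 130.5]
ee_rot: [[0.087, 0.996, 0.001], [0.996, -0.087, -0.002], [-0.002, 0.001, -1.0]]
wrist_force: [-0.4, 0.7, 0.4]
gripper_width: 0.1
```

```bash
python3 - <<'E'
from h import *
st()
E
```

```text
t 3.3167 catch xyz [12.3 56.4 40.5] F case [-0.5  0.7  0.4] T [0.09 0.02 0.02] w 0.1 q [ 0.17  0.4   1.74 -0.    1.    0.26] axes in case
 [[-0.002  1.     0.001]
 [ 1.     0.002 -0.002]
 [-0.002  0.001 -1.   ]]
```

Emit:
{"api": "send_rows", "payload": {
  "offset": [
    [0.01,0,0],
    [0.02,0,0],
    [0.03,0,0],
    [0.04,0,0],
    [0.05,0,0],
    [0.06,0,0],
    [0.07,0,0],
    [0.08,0,0]
  ],
  "dr": [
    [0,0,0],
    [0,0,0],
    [0,0,0],
    [0,0,0],
    [0,0,0],
    [0,0,0],
    [0,0,0],
    [0,0,0]
  ],
  "claw": [-1,-1,-1,-1,-1,-1,-1,-1]
}}

```text
time_s: 3.98
position: [557.0, 115.7, 130.5]
ee_rot: [[0.087, 0.996, 0.0], [0.996, -0.087, -0.002], [-0.002, 0.001, -1.0]]
wrist_force: [-0.2, -4.1, -0.4]
gripper_width: 0.1
```

```bash
python3 - <<'E'
from h import *
st()
E
```

```text
t 3.9833 catch xyz [12.3 65.8 40.5] F case [ 0.1 -4.1 -0.4] T [-0.54  0.02 -0.02] w 0.1 q [ 0.19  0.4   1.74 -0.    1.01  0.27] axes in case
 [[-0.002  1.     0.001]
 [ 1.     0.002 -0.002]
 [-0.002  0.001 -1.   ]]
```

Emit:
{"api": "send_rows", "payload": {
  "offset": [
    [0.01,0,0],
    [0.02,0,0],
    [0.03,0,0],
    [0.04,0,0],
    [0.05,0,0],
    [0.06,0,0],
    [0.06,0,0]
  ],
  "dr": [
    [0,0,0],
    [0,0,0],
    [0,0,0],
    [0,0,0],
    [0,0,0],
    [0,0,0],
    [0,0,0]
  ],
  "claw": [-1,-1,-1,-1,-1,-1,-1]
}}

```text
time_s: 4.57
position: [557.8, 123.2, 130.5]
ee_rot: [[0.087, 0.996, 0.001], [0.996, -0.087, -0.002], [-0.002, 0.001, -1.0]]
wrist_force: [0.2, -2.1, 0.3]
gripper_width: 0.2
```

Emit:
{"api": "send_rows", "payload": {
  "offset": [
    [0.005,0,0],
    [0.01,0,0],
    [0.01,0,0]
  ],
  "dr": [
    [0,0,0],
    [0,0,0],
    [0,0,0]
  ],
  "claw": [-1,-1,-1]
}}

```text
time_s: 4.82
position: [557.9, 124.5, 130.5]
ee_rot: [[0.087, 0.996, 0.001], [0.996, -0.087, -0.002], [-0.002, 0.001, -1.0]]
wrist_force: [0.7, -2.2, 0.3]
gripper_width: -0.2
```

```bash
python3 - <<'E'
from h import *
st()
E
```

```text
t 4.8167 catch xyz [12.4 74.6 40.5] F case [ 0.9 -2.2  0.3] T [-0.41  0.02  0.  ] w -0.2 q [ 0.2   0.4   1.73 -0.    1.01  0.29] axes in case
 [[-0.002  1.     0.001]
 [ 1.     0.002 -0.002]
 [-0.002  0.001 -1.   ]]
```

Close to the stop (est. 2.4 mm left ±2); small steps now.

Emit:
{"api": "send_rows", "payload": {
  "offset": [
    [0.005,0,0],
    [0.008,0,0],
    [0.008,0,0]
  ],
  "dr": [
    [0,0,0],
    [0,0,0],
    [0,0,0]
  ],
  "claw": [-1,-1,-1]
}}

```text
time_s: 5.07
position: [558.0, 125.5, 130.5]
ee_rot: [[0.087, 0.996, 0.001], [0.996, -0.087, -0.002], [-0.002, 0.001, -1.0]]
wrist_force: [0.6, -2.3, 0.2]
gripper_width: -0.0
```

Emit:
{"api": "send_rows", "payload": {
  "offset": [
    [0.005,0,0],
    [0.008,0,0],
    [0.008,0,0]
  ],
  "dr": [
    [0,0,0],
    [0,0,0],
    [0,0,0]
  ],
  "claw": [-1,-1,-1]
}}

```text
time_s: 5.32
position: [558.1, 126.2, 130.5]
ee_rot: [[0.087, 0.996, 0.001], [0.996, -0.087, -0.002], [-0.002, 0.001, -1.0]]
wrist_force: [-0.0, -4.1, -0.1]
gripper_width: -0.1
```

```bash
python3 - <<'E'
from h import *
st()
E
```

```text
t 5.3167 catch xyz [12.4 76.4 40.5] F case [ 0.4 -4.1 -0.1] T [-0.69  0.01 -0.06] w -0.1 q [ 0.2   0.4   1.73 -0.    1.01  0.29] axes in case
 [[-0.002  1.     0.001]
 [ 1.     0.002 -0.002]
 [-0.002  0.001 -1.   ]]
```

Emit:
{"api": "send_rows", "payload": {
  "offset": [
    [0.005,0,0],
    [0.008,0,0],
    [0.008,0,0]
  ],
  "dr": [
    [0,0,0],
    [0,0,0],
    [0,0,0]
  ],
  "claw": [-1,-1,-1]
}}

```text
time_s: 5.57
position: [558.1, 126.2, 130.5]
ee_rot: [[0.086, 0.996, 0.0], [0.996, -0.086, -0.004], [-0.004, 0.001, -1.0]]
wrist_force: [0.1, -6.6, 1.6]
gripper_width: 0.2
```

Emit:
{"api": "send_rows", "payload": {
  "offset": [
    [0.005,0,0],
    [0.008,0,0],
    [0.008,0,0]
  ],
  "dr": [
    [0,0,0],
    [0,0,0],
    [0,0,0]
  ],
  "claw": [-1,-1,-1]
}}

```text
time_s: 5.82
position: [558.1, 126.2, 130.5]
ee_rot: [[0.086, 0.996, 0.0], [0.996, -0.086, -0.006], [-0.006, 0.001, -1.0]]
wrist_force: [0.9, -6.4, 1.0]
gripper_width: 0.1
```

Emit:
{"api": "send_rows", "payload": {
  "offset": [
    [0.005,0,0],
    [0.01,0,0],
    [0.014,0,0],
    [0.014,0,0]
  ],
  "dr": [
    [0,0,0],
    [0,0,0],
    [0,0,0],
    [0,0,0]
  ],
  "claw": [-1,-1,-1,-1]
}}

```text
time_s: 6.15
position: [558.1, 126.3, 130.6]
ee_rot: [[0.085, 0.996, -0.0], [0.996, -0.085, -0.009], [-0.009, 0.0, -1.0]]
wrist_force: [0.2, -8.5, 0.9]
gripper_width: -0.1
```

```bash
python3 - <<'E'
from h import *
st();
cv2.imwrite("pics/s2.png",cv2.resize(arm.get_image("scene")[150:350,260:500],None,fx=3,fy=3,interpolation=cv2.INTER_CUBIC))
E
```

```text
t 6.15 catch xyz [12.4 76.4 40.6] F case [ 1.  -8.5  0.9] T [-1.43 -0.05 -0.01] w -0.1 q [ 0.21  0.41  1.73 -0.01  1.01  0.3 ] axes in case
 [[-0.004  1.     0.   ]
 [ 1.     0.004 -0.009]
 [-0.009  0.    -1.   ]]
```

View pics/s2.png

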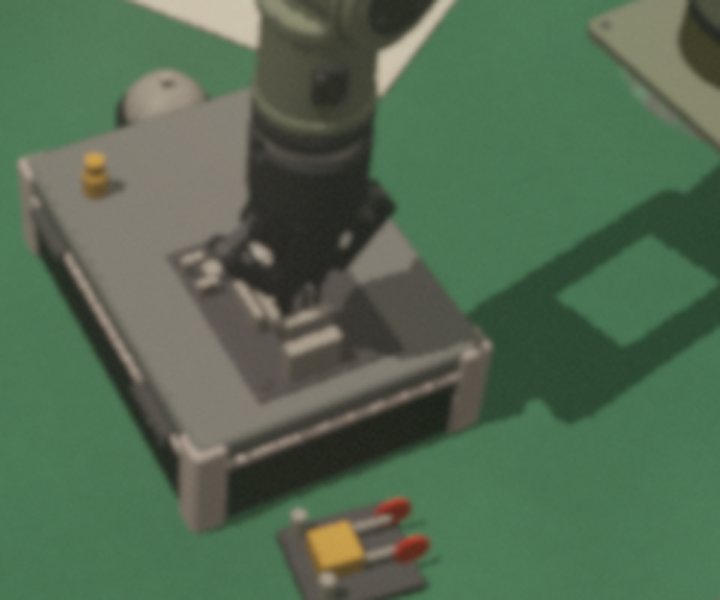

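The picture shows the thumb plate (about 310,325) now tight against the stop block (315,350). The push stalls at 8.5 N with no motion, so the tab is home. Next I back off, rise and turn.

Emit:
{"api": "send_rows", "payload": {
  "offset": [
    [-0.05,0,0],
    [-0.1,0,0],
    [-0.1,0,-0.3],
    [-0.1,0,-0.6],
    [-0.1,0,-0.6]
  ],
  "dr": [
    [0,0,0],
    [0,0,0],
    [0,0,0],
    [0,0,0],
    [0,0,0]
  ],
  "claw": [-1,-1,-1,-1,-1]
}}

```text
time_s: 6.62
position: [560.8, 116.1, 209.6]
ee_rot: [[0.086, 0.996, 0.013], [0.996, -0.086, -0.005], [-0.004, 0.013, -1.0]]
wrist_force: [0.2, 0.7, 1.2]
gripper_width: -0.1
```

```bash
sed -i 's/OFF=18.7/OFF=18.3/' h.py; python3 - <<'E'
from h import *
st();go(w(-33,0,100),90)
E
```

```text
t 6.6167 catch xyz [ 16.   67.  119.6] F case [0.2 0.7 1.2] T [-0.    0.    0.05] w -0.1 q [ 0.19  0.33  1.63 -0.01  1.17  0.28] axes in case
 [[-0.003  1.     0.013]
 [ 1.     0.003 -0.004]
 [-0.004  0.013 -1.   ]]
off [-0.5559 -0.412   0.16  ] dr [ 0.0011  0.0022 -0.2495]
```

Emit:
{"api": "send_rows", "payload": {
  "offset": [
    [-0.556,-0.412,0.05],
    [-0.556,-0.412,0.05],
    [-0.556,-0.412,0.05],
    [-0.556,-0.412,0.05],
    [-0.556,-0.412,0.05],
    [-0.556,-0.412,0.05],
    [-0.556,-0.412,0.05],
    [-0.556,-0.412,0.05],
    [-0.556,-0.412,0.05],
    [-0.556,-0.412,0.05]
  ],
  "dr": [
    [0.001,0.002,-0.25],
    [0.001,0.002,-0.25],
    [0.001,0.002,-0.25],
    [0.001,0.002,-0.25],
    [0.001,0.002,-0.25],
    [0.001,0.002,-0.25],
    [0.001,0.002,-0.25],
    [0.001,0.002,-0.25],
    [0.001,0.002,-0.25],
    [0.001,0.002,-0.25]
  ],
  "claw": [-0.06,-0.06,-0.06,-0.06,-0.06,-0.06,-0.06,-0.06,-0.06,-0.06]
}}

```text
time_s: 7.45
position: [505.9, 54.3, 203.2]
ee_rot: [[-0.921, 0.39, 0.003], [0.39, 0.921, -0.001], [-0.003, 0.001, -1.0]]
wrist_force: [-0.1, 0.2, 1.1]
gripper_width: 40.0
```

```bash
python3 - <<'E'
from h import *
st();go(w(-33,0,75),90)
E
```

```text
t 7.45 catch xyz [-33.2   0.5 113.2] F case [-0.1  0.2  1.1] T [ 0.   -0.01 -0.06] w 40.0 q [ 0.08  0.24  1.77 -0.    1.13 -1.09] axes in case
 [[-0.952  0.306  0.003]
 [ 0.306  0.952 -0.   ]
 [-0.003  0.001 -1.   ]]
off [-0.0019 -0.0038  0.3187] dr [ 0.      0.0004 -0.0495]
```

Emit:
{"api": "send_rows", "payload": {
  "offset": [
    [0,-0.004,0.1],
    [0,-0.004,0.2],
    [0,-0.004,0.31],
    [0,-0.004,0.31]
  ],
  "dr": [
    [0,0,-0.0495],
    [0,0,-0.0495],
    [0,0,-0.0495],
    [0,0,-0.0495]
  ],
  "claw": [-0.06,-0.06,-0.06,-0.06]
}}

```text
time_s: 7.78
position: [504.2, 54.0, 163.8]
ee_rot: [[-0.996, 0.089, -0.002], [0.089, 0.996, 0.0], [0.002, 0.0, -1.0]]
wrist_force: [0.2, 0.1, -0.1]
gripper_width: 40.2
```

```bash
python3 - <<'E'
from h import *
st();go(w(-33,0,25),90)
cv2.imwrite("pics/s3.png",cv2.resize(arm.get_image("scene")[150:350,260:500],None,fx=3,fy=3,interpolation=cv2.INTER_CUBIC))
cv2.imwrite("pics/t3.png",cv2.resize(arm.get_image("top")[150:310,230:400],None,fx=3.5,fy=3.5,interpolation=cv2.INTER_CUBIC))
E
```

```text
t 7.7833 catch xyz [-34.8   0.1  73.8] F case [ 0.2  0.1 -0.1] T [-0.01  0.07  0.01] w 40.2 q [ 0.08  0.28  1.83  0.    1.03 -1.4 ] axes in case
 [[-1.    -0.    -0.002]
 [-0.     1.     0.   ]
 [ 0.002  0.    -1.   ]]
off [-0.016 -0.001  0.407] dr [ 0.     -0.0003  0.0001]
```

View pics/s3.png

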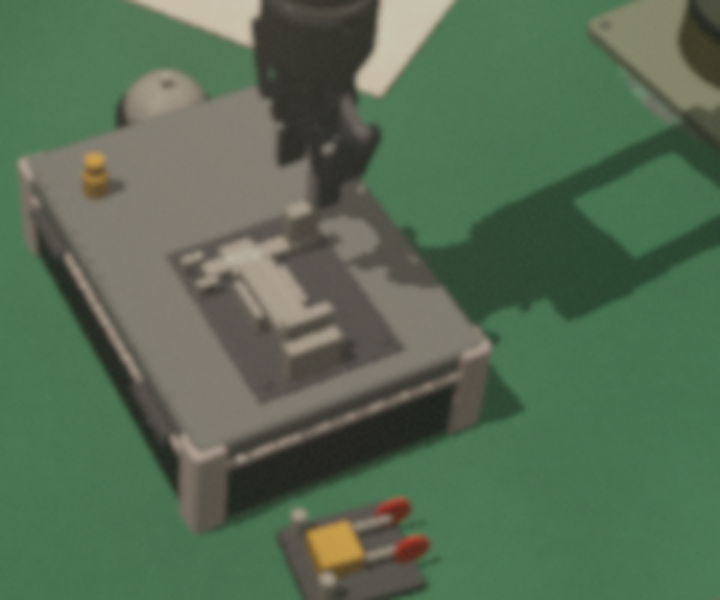

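View pics/t3.png

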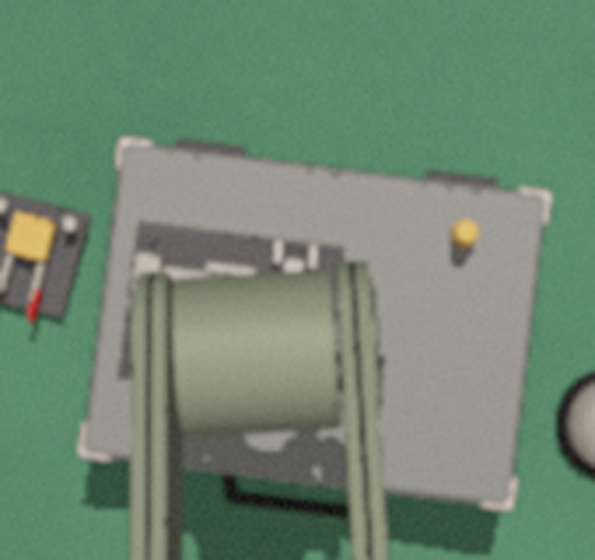

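Emit:
{"api": "send_rows", "payload": {
  "offset": [
    [-0.015,0,0.1],
    [-0.015,0,0.2],
    [-0.015,0,0.3],
    [-0.015,0,0.36],
    [-0.015,0,0.4],
    [-0.015,0,0.4]
  ],
  "dr": [
    [0,0,0],
    [0,0,0],
    [0,0,0],
    [0,0,0],
    [0,0,0],
    [0,0,0]
  ],
  "claw": [-0.06,-0.06,-0.06,-0.06,-0.06,-0.06]
}}

```text
time_s: 8.38
position: [507.5, 54.0, 117.7]
ee_rot: [[-0.996, 0.092, 0.002], [0.092, 0.996, 0.0], [-0.002, 0.0, -1.0]]
wrist_force: [-0.2, -0.4, -0.4]
gripper_width: 40.5
```

Emit:
{"api": "send_rows", "payload": {
  "offset": [
    [0,0,0],
    [0,0,0],
    [0,0,0],
    [0,0,0],
    [0,0,0],
    [0,0,0]
  ],
  "dr": [
    [0,0,0],
    [0,0,0],
    [0,0,0],
    [0,0,0],
    [0,0,0],
    [0,0,0]
  ],
  "claw": [-0.5,-0.6,-0.7,-0.8,-0.8,-0.8],
  "force": 20
}}

```text
time_s: 8.88
position: [508.0, 53.7, 118.4]
ee_rot: [[-0.996, 0.092, 0.003], [0.092, 0.996, -0.0], [-0.003, 0.0, -1.0]]
wrist_force: [-0.3, -2.3, 4.4]
gripper_width: 11.5
```

```bash
python3 - <<'E'
from h import *
st()
E
```

```text
t 8.8833 catch xyz [-31.1   0.1  28.4] F case [-0.1 -2.4  4.4] T [-0.36  0.11 -0.12] w 11.5 q [ 0.08  0.33  1.89 -0.    0.92 -1.4 ] axes in case
 [[-1.     0.003  0.003]
 [ 0.003  1.     0.   ]
 [-0.003  0.    -1.   ]]
```

```bash
cat >> h.py <<'E'
def arc(t0,steps,ref=(-31.1,28.4)):
    # lever angle now t0 deg; rows for the TCP following the material point
    h=np.array([45,12.]);r=np.array(ref)-h
    o=arm.get_obs();p=inv(o["position"]);print("lever angle by atan2:",np.degrees(np.arctan2(r[1],r[0])-np.arctan2(p[2]-12,p[0]-45)).round(1),"radius",np.hypot(p[0]-45,p[2]-12).round(1),np.hypot(*r).round(1))
    for t in steps:
        a=np.radians(-t);q=h+np.array([[np.cos(a),-np.sin(a)],[np.sin(a),np.cos(a)]])@r
        P=w(q[0],0,q[1]); d=o["ee_rot"].T@(P-o["position"])/120;print(t,d.round(3))
E
python3 - <<'E'
from h import *
arc(0,[2,4,6,10,14,18,22,26,30])
E
```

```text
lever angle by atan2: -0.0 radius 77.8 77.8
2 [-0.005 -0.001 -0.022]
4 [-0.011 -0.001 -0.044]
6 [-0.018 -0.001 -0.066]
10 [-0.034 -0.001 -0.108]
14 [-0.052 -0.001 -0.149]
18 [-0.074 -0.001 -0.189]
22 [-0.098 -0.001 -0.228]
26 [-0.125 -0.001 -0.264]
30 [-0.154 -0.001 -0.299]
```

Emit:
{"api": "send_rows", "payload": {
  "offset": [
    [-0.003,0,-0.011],
    [-0.005,0,-0.022],
    [-0.01,0,-0.044],
    [-0.018,0,-0.066],
    [-0.018,0,-0.066]
  ],
  "dr": [
    [0,0,0],
    [0,0,0],
    [0,0,0],
    [0,0,0],
    [0,0,0]
  ],
  "claw": [-0.8,-0.8,-0.8,-0.8,-0.8]
}}

```text
time_s: 9.3
position: [510.4, 53.5, 126.4]
ee_rot: [[-0.996, 0.092, 0.003], [0.092, 0.996, -0.0], [-0.003, 0.0, -1.0]]
wrist_force: [1.7, -2.0, -4.1]
gripper_width: 11.4
```

```bash
python3 - <<'E'
from h import *
st()
arc(0,[2,4,6,10,14,18,22,26,30])
E
```

```text
t 9.3 catch xyz [-28.7   0.1  36.4] F case [ 1.9 -1.8 -4.1] T [-0.23 -0.2  -0.15] w 11.4 q [ 0.08  0.32  1.87 -0.    0.94 -1.4 ] axes in case
 [[-1.     0.003  0.003]
 [ 0.003  1.     0.   ]
 [-0.003  0.    -1.   ]]
lever angle by atan2: 6.2 radius 77.6 77.8
2 [ 0.015 -0.001  0.045]
4 [ 0.009 -0.001  0.023]
6 [ 0.002 -0.001  0.001]
10 [-0.013 -0.001 -0.041]
14 [-0.032 -0.001 -0.082]
18 [-0.054 -0.    -0.122]
22 [-0.078 -0.    -0.16 ]
26 [-0.105 -0.    -0.197]
30 [-0.134 -0.    -0.231]
```

Only ~4 N, past the blocked range and moving freely. I continue along the arc.

Emit:
{"api": "send_rows", "payload": {
  "offset": [
    [-0.006,0,-0.02],
    [-0.013,0,-0.041],
    [-0.032,0,-0.082],
    [-0.054,0,-0.122],
    [-0.078,0,-0.16],
    [-0.105,0,-0.197],
    [-0.134,0,-0.231],
    [-0.134,0,-0.231]
  ],
  "dr": [
    [0,0,0],
    [0,0,0],
    [0,0,0],
    [0,0,0],
    [0,0,0],
    [0,0,0],
    [0,0,0],
    [0,0,0]
  ],
  "claw": [-0.8,-0.8,-0.8,-0.8,-0.8,-0.8,-0.8,-0.8]
}}

```text
time_s: 9.97
position: [526.7, 51.9, 155.3]
ee_rot: [[-0.996, 0.092, 0.003], [0.092, 0.996, -0.0], [-0.003, 0.0, -1.0]]
wrist_force: [-0.3, -0.8, -1.9]
gripper_width: 11.5
```

```bash
python3 - <<'E'
from h import *
st()
arc(0,[30,34,38,42,46,50,54,58])
cv2.imwrite("pics/s4.png",cv2.resize(arm.get_image("scene")[150:350,260:500],None,fx=3,fy=3,interpolation=cv2.INTER_CUBIC))
E
```

```text
t 9.9667 catch xyz [-12.2  -0.   65.3] F case [-0.2 -0.8 -1.9] T [-0.25  0.13 -0.09] w 11.5 q [ 0.08  0.32  1.8  -0.    1.02 -1.4 ] axes in case
 [[-1.     0.003  0.003]
 [ 0.003  1.     0.   ]
 [-0.003  0.    -1.   ]]
lever angle by atan2: 30.8 radius 78.2 77.8
30 [0.004 0.    0.008]
34 [-0.028  0.    -0.024]
38 [-0.062  0.    -0.054]
42 [-0.097  0.    -0.082]
46 [-0.135  0.001 -0.107]
50 [-0.175  0.001 -0.129]
54 [-0.215  0.001 -0.149]
58 [-0.257  0.001 -0.166]
```

View pics/s4.png

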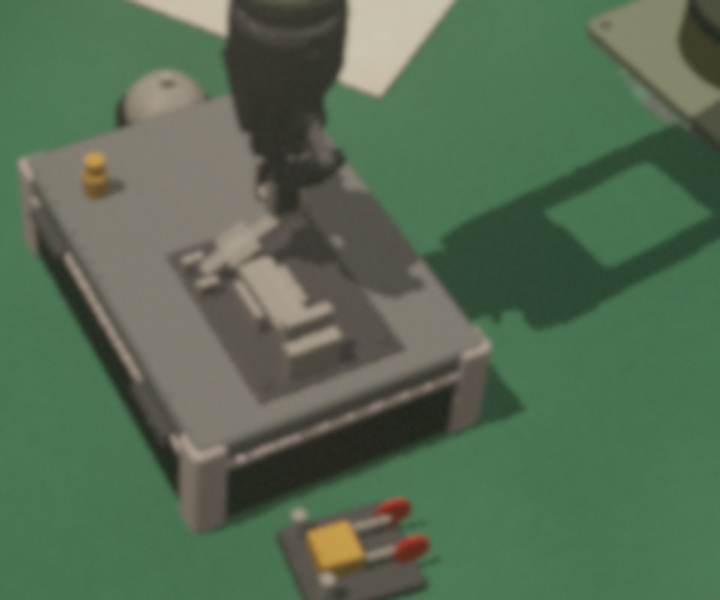

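The lever is visibly rising (from 195,265 to 270,215), and the tab is still at its stop (315,320).

Emit:
{"api": "send_rows", "payload": {
  "offset": [
    [-0.014,0,-0.012],
    [-0.028,0,-0.024],
    [-0.062,0,-0.054],
    [-0.097,0,-0.082],
    [-0.135,0,-0.107],
    [-0.175,0,-0.129],
    [-0.215,0,-0.149],
    [-0.257,0,-0.166],
    [-0.257,0,-0.166]
  ],
  "dr": [
    [0,0,0],
    [0,0,0],
    [0,0,0],
    [0,0,0],
    [0,0,0],
    [0,0,0],
    [0,0,0],
    [0,0,0],
    [0,0,0]
  ],
  "claw": [-0.8,-0.8,-0.8,-0.8,-0.8,-0.8,-0.8,-0.8,-0.8]
}}

```text
time_s: 10.77
position: [558.8, 48.8, 176.0]
ee_rot: [[-0.996, 0.092, 0.006], [0.092, 0.996, -0.001], [-0.006, 0.0, -1.0]]
wrist_force: [-1.3, -1.5, -1.6]
gripper_width: 11.6
```

```bash
python3 - <<'E'
from h import *
st()
arc(0,[60,64,68,72,76,80,82])
E
```

```text
t 10.7667 catch xyz [20.  -0.2 86. ] F case [-1.1 -1.6 -1.6] T [-0.28  0.29 -0.05] w 11.6 q [ 0.07  0.34  1.7  -0.    1.09 -1.41] axes in case
 [[-1.     0.003  0.006]
 [ 0.003  1.    -0.   ]
 [-0.006  0.    -1.   ]]
lever angle by atan2: 59.2 radius 78.1 77.8
60 [-0.01   0.002 -0.001]
64 [-0.053  0.002 -0.013]
68 [-0.098  0.002 -0.022]
72 [-0.143  0.002 -0.028]
76 [-0.188  0.003 -0.031]
80 [-0.233  0.003 -0.03 ]
82 [-0.256  0.003 -0.029]
```

Emit:
{"api": "send_rows", "payload": {
  "offset": [
    [-0.02,0,-0.005],
    [-0.053,0,-0.013],
    [-0.098,0,-0.022],
    [-0.143,0,-0.028],
    [-0.188,0,-0.031],
    [-0.233,0,-0.03],
    [-0.256,0,-0.029],
    [-0.256,0,-0.029],
    [-0.256,0,-0.029],
    [-0.256,0,-0.029]
  ],
  "dr": [
    [0,0,0],
    [0,0,0],
    [0,0,0],
    [0,0,0],
    [0,0,0],
    [0,0,0],
    [0,0,0],
    [0,0,0],
    [0,0,0],
    [0,0,0]
  ],
  "claw": [-0.8,-0.8,-0.8,-0.8,-0.8,-0.8,-0.8,-0.8,-0.8,-0.8]
}}

```text
time_s: 11.6
position: [590.7, 45.8, 180.1]
ee_rot: [[-0.996, 0.092, 0.01], [0.092, 0.996, -0.001], [-0.01, -0.0, -1.0]]
wrist_force: [-0.2, -3.1, 0.7]
gripper_width: 11.3
```

```bash
python3 - <<'E'
from h import *
st()
arc(0,[82])
cv2.imwrite("pics/s5.png",cv2.resize(arm.get_image("scene")[150:350,260:500],None,fx=3,fy=3,interpolation=cv2.INTER_CUBIC))
E
```

```text
t 11.6 catch xyz [52.  -0.4 90.1] F case [ 0.1 -3.1  0.7] T [-0.48 -0.04 -0.01] w 11.3 q [ 0.06  0.38  1.62 -0.    1.13 -1.42] axes in case
 [[-1.     0.003  0.01 ]
 [ 0.003  1.    -0.   ]
 [-0.01  -0.    -1.   ]]
lever angle by atan2: 83.0 radius 78.5 77.8
82 [0.012 0.004 0.004]
```

View pics/s5.png

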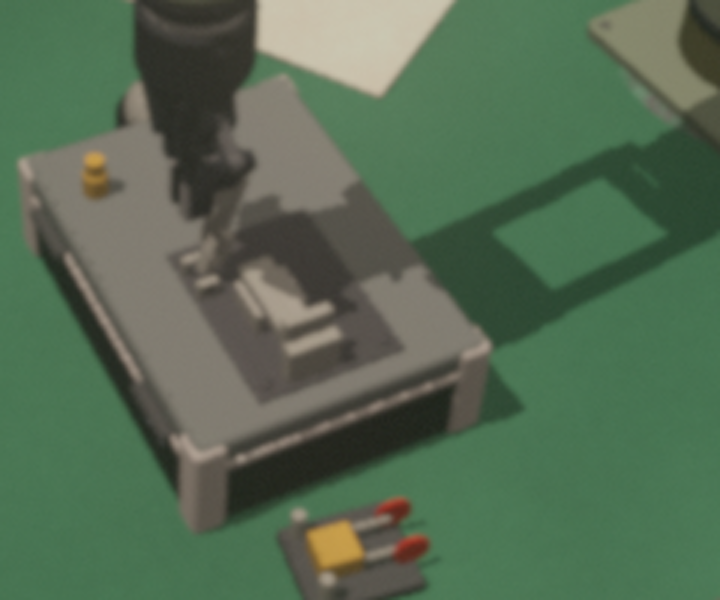

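The lever stands at about 1.4 rad. I open the jaws and withdraw straight up.

Emit:
{"api": "send_rows", "payload": {
  "offset": [
    [0,0,0],
    [0,0,0],
    [0,0,0],
    [0,0,0],
    [0,0,0]
  ],
  "dr": [
    [0,0,0],
    [0,0,0],
    [0,0,0],
    [0,0,0],
    [0,0,0]
  ],
  "claw": [-0.5,-0.3,-0.06,-0.06,-0.06]
}}

```text
time_s: 12.07
position: [590.7, 46.0, 180.2]
ee_rot: [[-0.996, 0.092, 0.01], [0.092, 0.996, -0.001], [-0.01, 0.0, -1.0]]
wrist_force: [0.2, 0.6, 0.3]
gripper_width: 40.0
```

Emit:
{"api": "send_rows", "payload": {
  "offset": [
    [0,0,-0.1],
    [0,0,-0.25],
    [0,0,-0.5],
    [0,0,-0.75],
    [0,0,-0.95],
    [0,0,-0.95],
    [0,0,-0.95]
  ],
  "dr": [
    [0,0,0],
    [0,0,0],
    [0,0,0],
    [0,0,0],
    [0,0,0],
    [0,0,0],
    [0,0,0]
  ],
  "claw": [-0.06,-0.06,-0.06,-0.06,-0.06,-0.06,-0.06]
}}

```text
time_s: 12.65
position: [590.2, 46.3, 295.8]
ee_rot: [[-0.996, 0.092, 0.013], [0.092, 0.996, -0.0], [-0.013, 0.001, -1.0]]
wrist_force: [-0.1, 0.4, -1.3]
gripper_width: 40.1
```

Emit:
{"api": "send_rows", "payload": {
  "offset": [
    [0.3,0,0],
    [0.6,0,0],
    [1,0,0],
    [1,0,0],
    [1,0,0],
    [1,0,0]
  ],
  "dr": [
    [0,0,0],
    [0,0,0],
    [0,0,0],
    [0,0,0],
    [0,0,0],
    [0,0,0]
  ],
  "claw": [-0.06,-0.06,-0.06,-0.06,-0.06,-0.06]
}}

```text
time_s: 13.15
position: [470.8, 57.4, 293.7]
ee_rot: [[-0.996, 0.091, 0.014], [0.091, 0.996, -0.0], [-0.014, 0.001, -1.0]]
wrist_force: [-0.6, 0.2, 0.0]
gripper_width: 40.4
```

```bash
python3 - <<'E'
from h import *
st()
cv2.imwrite("pics/s6.png",cv2.resize(arm.get_image("scene")[150:350,260:500],None,fx=3,fy=3,interpolation=cv2.INTER_CUBIC))
cv2.imwrite("pics/t6.png",arm.get_image("top"))
E
```

```text
t 13.15 catch xyz [-68.4   0.4 203.7] F case [-0.6  0.2  0. ] T [ 0.03 -0.02  0.02] w 40.4 q [ 0.1   0.12  1.69 -0.    1.32 -1.38] axes in case
 [[-1.     0.003  0.014]
 [ 0.003  1.     0.001]
 [-0.014  0.001 -1.   ]]
```

View pics/s6.png

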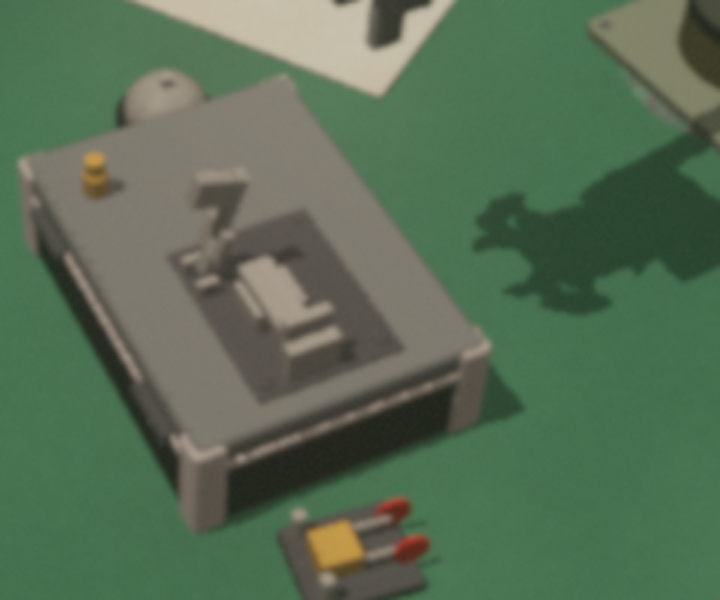

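View pics/t6.png

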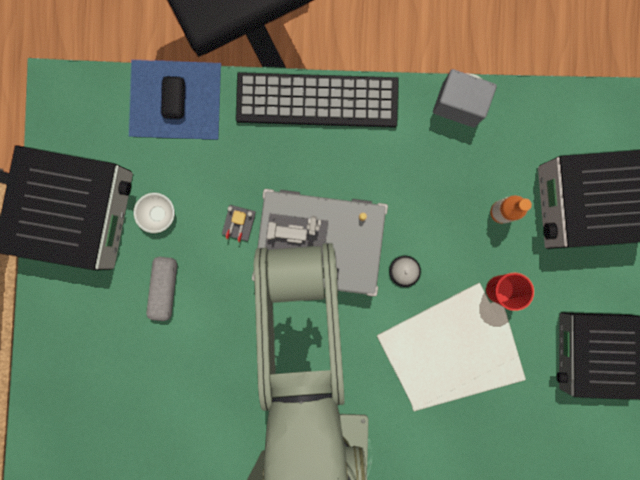

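The lever stands upright (hinge about 210,260, grip about 220,185) and free. The thumb plate rests against the stop (310,330), and the bystanders are at the same pixels as before. Handing in.

```bash
python3 -c "
from plant import arm
print(arm.job_done())"
```

```text
the job is handed in; nothing more can be done
None
```

The catch is undone: the safety tab is home against its stop, the latch lever is standing, and the gripper has let go and moved clear. I handed the job in at about 13 s of the 54 s allowed; the hand-in gives no verdict.

- **Finding the catch:** in the camera images it sat about 18 to 19 mm off its mark towards +y. Touching the tab's stop agreed to within about 0.6 mm.
- **Tab:** I pushed it with the closed fingers. It slid at about 2 to 4 N, then stopped moving while the force rose to 8.5 N at most. The last picture shows it flat against the stop block.
- **Lever:** I pinched the grip at 20 N and swung it along its arc. The wrist force I read between moves stayed below about 5 N. The gripper's position puts the lever at about 83° (1.45 rad).
- **Last checks:** after release the lever stays standing in the picture, the wrist force is about zero, and the bystanders are where they started by eye. I did not measure the lever angle or the bystander positions separately from the final pictures. None of the checks failed or disagreed.

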